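# Free the glued block from the ratchet clamp

## Robot

A 6-joint arm with a two-finger parallel gripper is mounted at the origin on the work surface. World frame = base frame: x ahead of the robot, y to its left, z up, the work surface at z = 0. Lengths are in m, angles in rad, forces in N, time in s.
With the tool pointing down it reaches from about 0.35 to 0.775 m from the base axis. Payload 7.3 kg.
Tool frame: the origin (TCP) lies on the centre line of the jaws, within the pads' length; the fingertips stand 25 mm ahead of it and the grasp point (between the pads) lies 6 mm ahead of it; z points along the fingers, y is the line along which they close (so a half turn about z gives the same grasp; the last joint's range is limited). The gripper opens to 92 mm and grips with 3 to 60 N. Pads are 19 mm wide; open, the fingers measure 130 mm over their backs; the gripper's body (75 mm by 190 mm) begins 47 mm behind the grasp point.
Start: joints at [1.005, 0.342, 1.524, -0, 1.275, -0.146], TCP at [0.214, 0.479, 0.252] pointing down, gripper open.
Joint ranges: [-2.53, 2.53], [-0.77, 2.02], [0.04, 2.7], [-1, 4.14], [0.28, 2.66], [-3.11, 3.11]. Speed limits (rad/s): [2.57, 2.57, 3.14, 3.14, 3.14, 3.14].

## Interface

Orientations are given as [roll, pitch, yaw] about the fixed x, y, z axes, in that order (R = Rz(yaw) Ry(pitch) Rx(roll)).
In Python, from cell import status, read_camera, camera_info, ticket, models gives the robot as it stands.
- The arm moves only by the tool send_rows, never from a script. Its argument "plan" is a list of rows, each an object with "offset": the shift along the tool's x, y, z in mm, a list of three; "yaw": the turn about the tool's z in rad. In form: [{"offset": [dx, dy, dz], "yaw": yaw}, ...]. A call has 1 to 20 rows; each row shifts and turns the commanded pose from where the row before left it, along the tool's axes as they then stand; what a row does not reach is not made up. A row lasts 1/10 s, in which the tool goes at most 50 mm and 8.59 degrees, less where a joint would pass 70% of its speed; a pose out of reach is approached as far as the arm can. A call is refused whole if a number of a shift passes 50 or a number of a turn 0.15, either way. A call with a gripper value outside its range is refused whole. "hand" is the closure, from 0 (fully open) to 1 (shut), set as the call begins (left out, the last holds). The fingers move at their own pace and stop on an object; "squeeze" is the grip in N (left out, the last holds). Time passes only in rows, so rows that do not move let the fingers close. It gives the time, the measured TCP pose, the force, the opening and the grip force at its end, in the units of the state.
- status.observe(): the state, without advancing time (a new reading comes with each control period).
- read_camera(name): name is "scene" or "top"; returns the picture (400x640x3 uint8, red, green, blue); there is no depth.
- camera_info(name): a dict with "vfov" (degrees; the focal length in pixels is half the picture's height over the tangent of half this angle, whatever the lens; pixels are square), "cx", "cy" (the principal point, pixels), "distortion" ([k1, k2, p1, p2, k3] as OpenCV has them; the pictures are not rectified), "origin" and "attitude" of the camera in the world. Camera axes: x right, y down, z forward; pixel columns grow to the right and rows downward; lengths in m; the calibration is good to about 2 mm. A picture is of the moment at which its call begins. camera_info takes no time and is no camera call.
- ticket.hand_in(): hands the job in; it is judged then, once.
Trained networks look in the newest picture that a camera, given by its name, has taken for a name from the list of things; names that differ only in an ending like _2 or _b are one class to them, and where a whole thing is asked for, a point or a joint stands for the part that bears it (a point fixed in the world has none). Each returns a list of dicts, best first, with "conf" (0 to 1); they miss things now and then, are a little off and sometimes report something else, mostly with a low value. They report only what shows in the picture. A call takes as long as a camera call. They do not tell look-alikes from the thing itself.
- models.regions_of(camera, label): "mask" (400x640 bool, what is visible of it) and "extent" ([left, top, right, bottom] in pixels, round what is visible of it).
The state is a dict: "time": time; "qpos": joint angles; "qvel": joint speeds; "joint_efforts": joint torques, N m; "tool_pos": TCP position; "tool_rot": TCP orientation; "contact_force": force on the tool from outside, world axes, zero at the start; "torque": the same for the moment, N m; "opening": finger opening in m; "grip_force": force on a finger pad.
Only numpy, scipy, OpenCV 4.12 (cv2) and the standard library are available. Lean on these libraries where they do the work, as an engineer would, in place of code of your own. Each camera call takes 0.05 s, during which the arm holds its last target. There are 200 camera calls.

## Task

The glue on the striped wooden block has set. Lift the pawl of the ratchet clamp that holds it so that the sliding jaw springs back, then take the block out of the clamp and set it down, without dropping it, flat and the same way up, in the undivided drawer box (not the one with partitions).

Things in the scene. Friction and masses are not known exactly. Their poses are not given: they have to be found in the camera images.
- pawl_fin (a point): Steel fin on the pawl of the clamp holding the block: 22 mm (x) x 12 mm thick (y, both faces free) x 34 mm tall, top 14 mm above this point, 89 mm above bench. x runs along the clamp to the block, z up. Pawl pivot (axis y) is 57 mm back (-x), 35 mm lower. Lifting 15 mm (2-6 N) frees the rack, 30 mm is the most; falls back when let go. A second, empty clamp at the bench's far edge is not used.
- jaw (a joint): Sliding jaw of that clamp (steel, top 62 mm above bench), m: about 0 clamped, 0.036 fully back. A spring (8-4 N) draws it back towards the pawl in about 0.3 s while the pawl is held up; it stops 25 mm short of the fin. Clamped, its lip covers 11 mm of the block's end; back, the lip is clear of it. The other jaw is fixed, 50 mm high, no lip. Clamp base: fixed, 320 x 120 x 15 mm grey board.
- block_centre (a point): Centre of the clamped block: three glued wood strips, light-dark-light, 80 mm along the clamp (x), 44 mm across (y), 36 mm high (z up), about 110 g. It lies between the jaws on the clamp's base, underside 15 mm above the bench, 148 mm from the fin; its 80 mm long sides are free for fingers.
- drawer_box_in (a point): Centre of the inner floor of the undivided shallow drawer box (plywood, white floor, fixed): outside 200 mm (x) x 160 mm (y) x 45 mm high, walls 8 mm, floor 8 mm above the bench; x and y parallel to its sides, z up. The like box with partitions is not the one.
Not all that is in view belongs to the job. Leave any turquoise look-alike of the part that bears block_centre alone.

How it is judged:
By the outcome, as a careful person would: the job done as asked, in the order asked, and still so for the second after the job is handed in, with the robot touching nothing.
It also fails if it takes over 48 s, if anything falls off the work surface, if the arm or the gripper's body presses on something with over 40 N, if the wrist force passes 120 N, or if a joint passes its speed limit or range.

## Working session

There is one attempt and no reset: what is moved stays moved. The work goes in short steps, Python scripts to look and compute and a tool call to move; the robot and the scene stay as the last step left them, time stands still between calls to the robot, and variables do not carry over. Pictures are saved under pics/ and viewed, at most 10 in all, crops included, and the job is handed in when it is done.

Besides the shell and the picture viewer there is one more tool, called by a JSON object that holds its "name" and its "arguments", one argument or row to a line. send_rows: Moves the arm, as the interface text tells. Its arguments: {"type":"object","properties":{"plan":{"type":"array"},"hand":{"type":"number"},"squeeze":{"type":"number"}},"required":["plan"]}

```bash
mkdir -p pics; cat > h.py <<'E'
import numpy as np, cv2
from cell import status, read_camera, camera_info, ticket, models
def save(img,n): cv2.imwrite('pics/'+n,cv2.cvtColor(img,cv2.COLOR_RGB2BGR))
E
python3 - <<'E'
from h import *
a=read_camera('scene');b=read_camera('top');save(a,'s1.png');save(b,'t1.png')
for c in('scene','top'):
    print(camera_info(c))
    for l in ('pawl_fin','jaw','block_centre','drawer_box_in'):
        for r in models.regions_of(c,l): print(c,l,round(r['conf'],2),r['extent'],r['mask'].sum())
print(status.observe())
E
```

```text
{'vfov': 55.40116458418085, 'cx': 311.2356504599258, 'cy': 200.910393059956, 'distortion': array([-0.01207924,  0.        ,  0.        ,  0.        ,  0.        ]), 'origin': array([1.06089739, 0.47228393, 0.91562586]), 'attitude': array([-2.36801148,  0.00422576,  2.3623366 ])}
scene pawl_fin 0.53 [275.8, 161.8, 296.2, 176.6] 123
scene jaw 0.64 [250.5, 171.2, 289.6, 200.1] 391
scene block_centre 0.75 [242.6, 128.0, 265.8, 150.2] 314
scene block_centre 0.67 [236.5, 186.6, 265.4, 213.5] 388
scene drawer_box_in 0.56 [270.7, 213.8, 357.1, 290.4] 3845
{'vfov': 56.071529415382045, 'cx': 318.62556032509525, 'cy': 199.88151628910765, 'distortion': array([0.00997527, 0.        , 0.        , 0.        , 0.        ]), 'origin': array([ 0.41462902, -0.14669375,  1.22041502]), 'attitude': array([-3.08963183,  0.02026655, -1.57327764])}
top pawl_fin 0.55 [373.5, 202.3, 377.3, 230.1] 112
top jaw 0.55 [356.3, 168.2, 381.6, 217.9] 444
top block_centre 0.73 [358.6, 147.2, 376.9, 171.7] 278
top block_centre 0.71 [437.4, 228.7, 472.6, 243.0] 466
top drawer_box_in 0.84 [254.1, 130.0, 312.2, 199.0] 3279
{'time': 0.5, 'qpos': array([ 1.00499067e+00,  3.42007732e-01,  1.52413490e+00,  1.14844399e-05,
        1.27539400e+00, -1.45995340e-01]), 'qvel': array([ 0.00027024, -0.00058287,  0.00123047,  0.00142745, -0.00037301,
       -0.00084024]), 'joint_efforts': array([-1.49434196e-03, -4.30812871e+01, -2.44313371e+01,  7.16555910e-02,
        4.90276131e-02, -1.14602770e-06]), 'tool_pos': array([0.21395973, 0.47942677, 0.25172429]), 'tool_rot': array([ 3.14153563e+00, -2.72028640e-06,  2.72177899e+00]), 'contact_force': array([ 0.04228556,  0.62523494, -0.09313503]), 'torque': array([ 0.00930126, -0.03454679, -0.05013563]), 'grip_force': 0.0, 'opening': 0.09194294537932256}
```

```bash
python3 - <<'E'
from h import *
for n in('s1','t1'):
    i=cv2.imread(f'pics/{n}.png'); 
    cv2.imwrite(f'pics/{n}b.png',cv2.resize(i,(800,500),interpolation=cv2.INTER_CUBIC))
E
```

```text
(no output)
```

View pics/s1b.png

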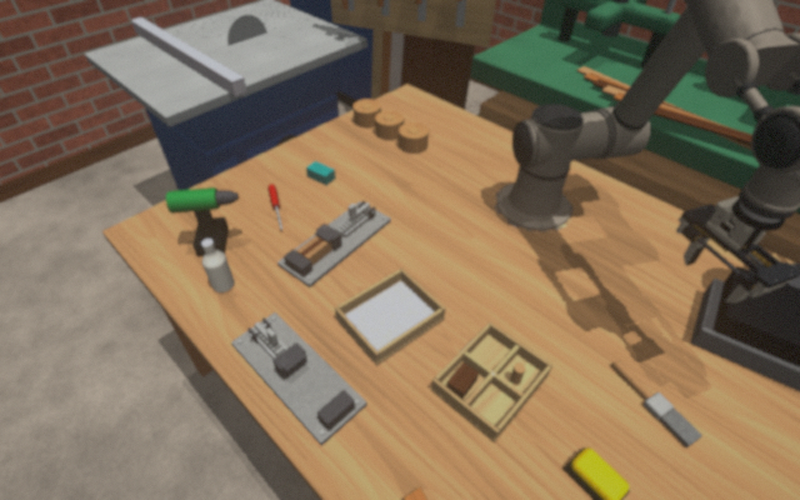

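View pics/t1b.png

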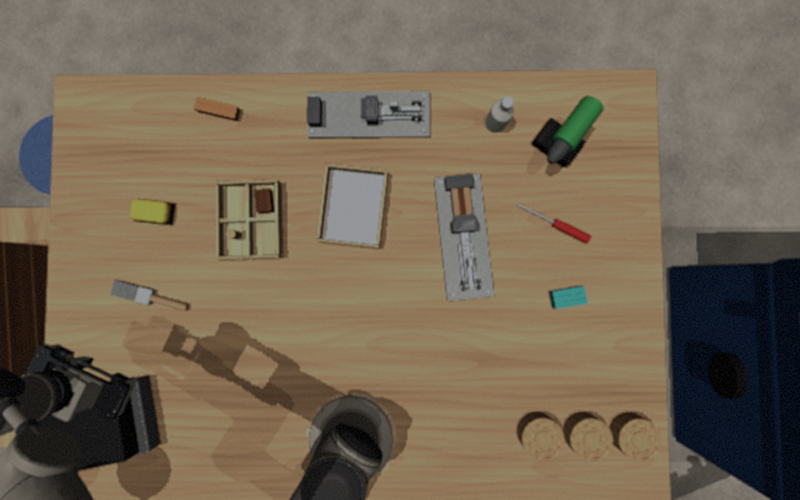

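The top view (800-px scale) shows the clamp holding the striped block at (463,205), with its pawl end towards the robot at (468,275). The empty clamp is at (368,115) and is unused. The undivided white-floored box is at (353,206) and the partitioned one at (249,220). There is a turquoise look-alike at (569,297), which I'll leave alone. Next I'll measure and confirm with a crop.

```bash
cat >> h.py <<'E'
from scipy.spatial.transform import Rotation as R
def cam(c):
    i=camera_info(c); f=200/np.tan(np.radians(i['vfov'])/2)
    return np.array([[f,0,i['cx']],[0,f,i['cy']],[0,0,1]]),np.array(i['distortion']),np.array(i['origin']),R.from_euler('xyz',i['attitude']).as_matrix()
def back(c,uv,z):
    K,d,o,M=cam(c); p=cv2.undistortPoints(np.float64(uv).reshape(-1,1,2),K,d)[:,0]
    r=np.c_[p,np.ones(len(p))]@M.T; return o+r*((z-o[2])/r[:,2])[:,None]
def proj(c,P):
    K,d,o,M=cam(c); rv=cv2.Rodrigues(M.T)[0]
    return cv2.projectPoints(np.float64(P).reshape(-1,1,3),rv,-M.T@o,K,d)[0][:,0]
def cen(m): y,x=np.nonzero(m); return np.array([[x.mean()+.0,y.mean()]])
E
python3 - <<'E'
from h import *
top=cv2.cvtColor(cv2.imread('pics/t1.png'),cv2.COLOR_BGR2HSV)
# box & clamp base: low saturation regions
def rect(roi,cond):
    x0,y0,x1,y1=roi; m=np.zeros(top.shape[:2],np.uint8); m[y0:y1,x0:x1]=cond[y0:y1,x0:x1]
    m=cv2.morphologyEx(m,cv2.MORPH_CLOSE,np.ones((3,3)))
    c=max(cv2.findContours(m,0,2)[0],key=cv2.contourArea); return c
low=(top[...,1]<75)
c=rect((335,130,405,250),low)
h=cv2.convexHull(c); r=cv2.minAreaRect(h); b=cv2.boxPoints(r); W=back('top',b,.015)
print('clamp px',b.round(1).tolist()); print(W.round(4), W.mean(0), [np.linalg.norm(W[i]-W[i-1]).round(4) for i in range(4)])
c=rect((250,125,320,205),low&(top[...,2]>110)); b=cv2.boxPoints(cv2.minAreaRect(c)); W=back('top',b,.008)
print('box floor',b.round(1).tolist()); print(W.round(4), W.mean(0), [np.linalg.norm(W[i]-W[i-1]).round(4) for i in range(4)])
for cn in('top','scene'):
    read_camera(cn)
    for l,z in(('block_centre',.051),('pawl_fin',.085),('jaw',.062),('drawer_box_in',.008)):
        for q in models.regions_of(cn,l): print(cn,l,round(q['conf'],2),cen(q['mask']).round(1),back(cn,cen(q['mask']),z).round(4))
t=cv2.imread('pics/t1.png')[128:248,335:415]; s=cv2.imread('pics/s1.png')[150:235,215:325]
t=cv2.resize(t,None,fx=5,fy=5,interpolation=2); s=cv2.resize(s,None,fx=3.6,fy=3.6,interpolation=2)
o=np.zeros((600,800,3),np.uint8); o[:t.shape[0],:400]=t; o[:s.shape[0],404:404+s.shape[1]]=s
cv2.imwrite('pics/c1.png',o)
E
```

```text
clamp px [[345.8999938964844, 141.6999969482422], [384.5, 137.39999389648438], [395.6000061035156, 237.0], [356.8999938964844, 241.3000030517578]]
[[ 0.6656 -0.211   0.015 ]
 [ 0.6787 -0.3356  0.015 ]
 [ 0.3581 -0.3671  0.015 ]
 [ 0.3446 -0.2442  0.015 ]] [ 0.51173222 -0.28948399  0.015     ] [np.float64(0.3227), np.float64(0.1253), np.float64(0.3222), np.float64(0.1236)]
box floor [[257.5, 192.3000030517578], [264.1000061035156, 133.10000610351562], [308.8999938964844, 138.10000610351562], [302.29998779296875, 197.3000030517578]]
[[ 0.5032  0.0761  0.008 ]
 [ 0.6971  0.0556  0.008 ]
 [ 0.6797 -0.091   0.008 ]
 [ 0.4865 -0.0695  0.008 ]] [ 0.59159244 -0.00719283  0.008     ] [np.float64(0.1465), np.float64(0.195), np.float64(0.1476), np.float64(0.1944)]
top block_centre 0.75 [[368.3 160.2]] [[ 0.5992 -0.2789  0.051 ]]
top block_centre 0.61 [[453.1 237.2]] [[ 0.359  -0.5367  0.051 ]]
top pawl_fin 0.52 [[375.5 217.9]] [[ 0.4187 -0.2948  0.085 ]]
top jaw 0.7 [[370.9 184.2]] [[ 0.5228 -0.2849  0.062 ]]
top drawer_box_in 0.72 [[281.  164.2]] [[ 0.5944 -0.      0.008 ]]
scene block_centre 0.77 [[256.  137.9]] [[ 0.3839 -0.5161  0.051 ]]
scene block_centre 0.61 [[252.3 198.9]] [[ 0.597  -0.2701  0.051 ]]
scene pawl_fin 0.63 [[285.1 167.2]] [[ 0.4445 -0.2806  0.085 ]]
scene jaw 0.84 [[269.1 185.4]] [[ 0.5254 -0.2707  0.062 ]]
scene drawer_box_in 0.7 [[311.7 251.5]] [[ 0.5863 -0.0116  0.008 ]]
```

View pics/c1.png

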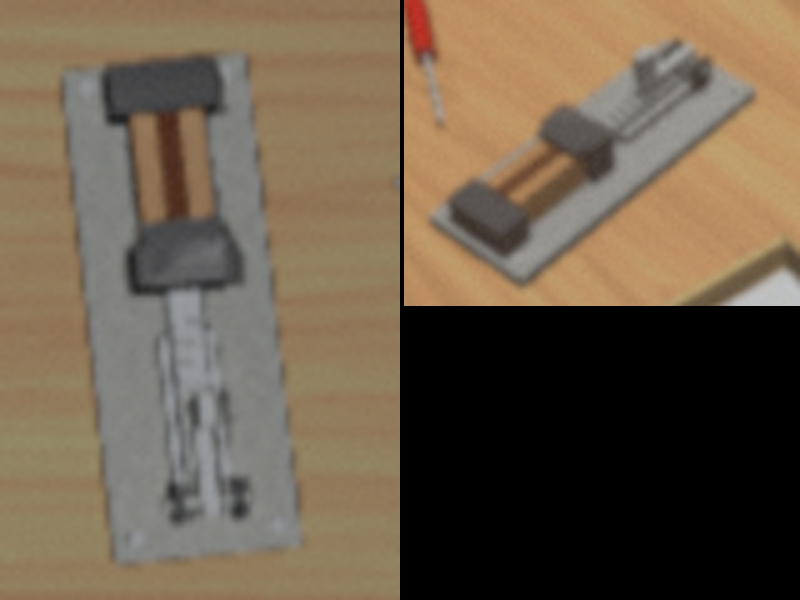

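```bash
cat >> h.py <<'E'
def boxpts(c,yaw,dx,dy,z0,z1,x0=0):
    p=np.array([[x0+a*dx/2,b*dy/2,z] for z in(z0,z1) for a,b in((-1,-1),(1,-1),(1,1),(-1,1))])
    q=p.copy(); q[:,0]=c[0]+np.cos(yaw)*p[:,0]-np.sin(yaw)*p[:,1]; q[:,1]=c[1]+np.sin(yaw)*p[:,0]+np.cos(yaw)*p[:,1]; return q
E
cat > ov.py <<'E'
from h import *
def overlay(name,bc,yaw,box,byaw,tpng,spng):
    o=np.zeros((600,800,3),np.uint8)
    for cn,f,(x0,y0,x1,y1),s,(X,Y) in(('top',tpng,(335,128,405,248),5,(0,0)),('scene',spng,(215,150,325,235),4,(355,0)),('top',tpng,(250,125,320,205),3,(355,345)),('scene',spng,(260,205,365,300),2,(580,350))):
        im=cv2.resize(cv2.imread(f)[y0:y1,x0:x1],None,fx=s,fy=s,interpolation=2)
        for P in(boxpts(bc,yaw,.08,.044,.015,.051),boxpts(bc,yaw,.022,.012,.055,.089,-.148),boxpts(box,byaw,.184,.144,.008,.045)):
            u=((proj(cn,P)-[x0,y0]+.5)*s).astype(int)
            for k in range(4):
                for a,b in((k,(k+1)%4),(k+4,(k+1)%4+4),(k,k+4)): cv2.line(im,tuple(map(int,u[a])),tuple(map(int,u[b])),(0,255,0) if a>3 else (255,0,255),1)
        h,w=min(im.shape[0],600-Y),min(im.shape[1],800-X); o[Y:Y+h,X:X+w]=im[:h,:w]
    cv2.imwrite('pics/'+name,o)
E
python3 - <<'E'
from ov import *
pts=back('top',[[368.7,150.1],[370.6,172.4]],.051); print(pts)
yaw=.101; ax=np.array([np.cos(yaw),np.sin(yaw)])
bc=pts[0][:2]-.04*ax; print('bc',bc,'alt',pts[1][:2]+.029*ax,'fin',bc-.148*ax)
# scene: fin
print(np.arctan2(*(np.array([.6971-.5032,.0556-.0761])[::-1])),np.arctan2(-.091+.0695,.6797-.4865))
overlay('o1.png',bc,yaw,(.5916,-.0072),-.108,'pics/t1.png','pics/s1.png')
E
```

```text
[[ 0.63101464 -0.28031716  0.051     ]
 [ 0.56082575 -0.28559011  0.051     ]]
bc [ 0.59121849 -0.28435029] alt [ 0.58967796 -0.28266609] fin [ 0.44397272 -0.29927289]
-0.10533330228610664 -0.11082764666789977
```

View pics/o1.png

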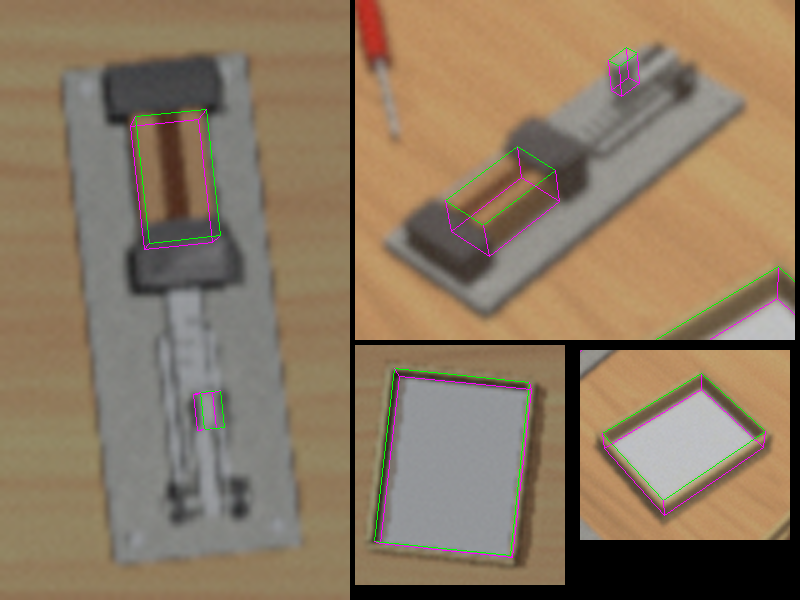

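The overlay agrees in both cameras: the block is at top px (368,161), and the fin outline falls on the pawl at px (376,210). The box outline fits the white floor. The block to take is the light-dark-light one between the jaws; the plain turquoise piece at px (453,237) is the look-alike. I'll start by turning to align with the clamp, then swing over.

{"name": "send_rows", "arguments": {
  "plan": [
    {"offset":[0,0,0],"yaw":-0.13},
    {"offset":[0,0,0],"yaw":-0.13},
    {"offset":[0,0,0],"yaw":-0.13},
    {"offset":[0,0,0],"yaw":-0.131},
    {"offset":[-18,-40,0],"yaw":0},
    {"offset":[-18,-40,0],"yaw":0},
    {"offset":[-18,-40,0],"yaw":0},
    {"offset":[-18,-40,0],"yaw":0},
    {"offset":[-18,-40,0],"yaw":0},
    {"offset":[-18,-40,0],"yaw":0},
    {"offset":[-18,-40,0],"yaw":0},
    {"offset":[-18,-40,0],"yaw":0},
    {"offset":[-18,-40,0],"yaw":0},
    {"offset":[-18,-40,0],"yaw":0},
    {"offset":[0,-40,0],"yaw":0},
    {"offset":[0,-40,0],"yaw":0},
    {"offset":[0,-40,0],"yaw":0},
    {"offset":[0,-40,0],"yaw":0},
    {"offset":[0,-40,0],"yaw":0}
  ],
  "hand": 0.45
}}

```text
time: 2.9
tool_pos: [0.4536, -0.101, 0.2519]
tool_rot: [-3.142, 0.001, -3.041]
contact_force: [0.8, -0.8, -0.7]
opening: 0.0505
grip_force: 0.0
```

{"name": "send_rows", "arguments": {
  "plan": [
    {"offset":[5,-33,15],"yaw":0},
    {"offset":[5,-33,15],"yaw":0},
    {"offset":[5,-33,15],"yaw":0},
    {"offset":[5,-33,15],"yaw":0},
    {"offset":[5,-33,15],"yaw":0},
    {"offset":[5,-31,15],"yaw":0},
    {"offset":[0,0,15],"yaw":0},
    {"offset":[0,0,0],"yaw":0},
    {"offset":[0,0,0],"yaw":0}
  ]
}}

```text
time: 3.8
tool_pos: [0.4436, -0.297, 0.1468]
tool_rot: [3.141, -0.0, -3.04]
contact_force: [0.2, -0.5, 0.7]
opening: 0.0506
grip_force: 0.0
```

```bash
cat > look.py <<'E'
from ov import *
import sys
def look(n,extra=True):
    a=read_camera('scene');b=read_camera('top');save(a,f's{n}.png');save(b,f't{n}.png')
    s=status.observe(); print({k:np.round(s[k],4).tolist() for k in('time','tool_pos','tool_rot','contact_force','opening','grip_force')})
    overlay(f'o{n}.png',BC,YAW,BOX,BYAW,f'pics/t{n}.png',f'pics/s{n}.png')
    return s
BC=np.array([.5912,-.2844]);YAW=.101;BOX=(.5916,-.0072);BYAW=-.108
def delta(target,s):
    y=s['tool_rot'][2]; d=np.array(target)-s['tool_pos']; print('tool d mm',np.round(1e3*np.array([np.cos(y)*d[0]+np.sin(y)*d[1],np.sin(y)*d[0]-np.cos(y)*d[1],-d[2]]),1))
FIN=BC-.148*np.array([np.cos(YAW),np.sin(YAW)])
E
python3 - <<'E'
from look import *
s=look(2); delta([*FIN,.086],s)
E
```

```text
{'time': 3.9, 'tool_pos': [0.4441, -0.2971, 0.1477], 'tool_rot': [-3.1406, 0.0011, -3.0395], 'contact_force': [-0.3881, 0.1643, 0.0478], 'opening': 0.0505, 'grip_force': 0.0}
tool d mm [ 0.4 -2.2 61.7]
```

View pics/o2.png

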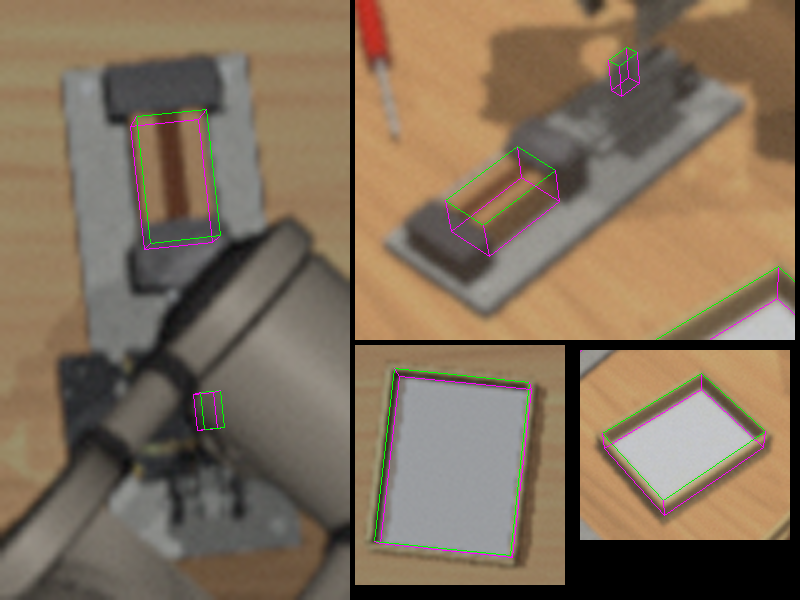

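```bash
python3 - <<'E'
from look import *
h=cv2.cvtColor(cv2.imread('pics/t1.png'),cv2.COLOR_BGR2HSV).astype(int); g=cv2.imread('pics/t1.png').astype(float)
P=[]
for y in range(151,172):
    x=np.arange(362,378); w=g[y,x,2]; q=x[(w<(w.max()+w.min())/2)]
    c=np.arange(364,375); ww=np.clip(g[y,c,2].max()-30-g[y,c,2],0,None); P.append([ (c*ww).sum()/ww.sum(), y])
P=np.array(P); W=back('top',P,.051); k=np.polyfit(W[:,0],W[:,1],1); print(k, np.arctan(k[0]), 'y at .591',np.polyval(k,.591))
col=g[143:182,368:370].mean(1); print(np.c_[np.arange(143,182),col.round()].astype(int).tolist())
for y in (205,208,211,214,220): print(y,g[y,364:388].mean(1).astype(int).tolist())
E
```

```text
[ 0.10238095 -0.3423676 ] 0.10202546406710314 y at .591 -0.28186045706532936
[[143, 68, 66, 66], [144, 70, 70, 70], [145, 72, 72, 72], [146, 69, 70, 70], [147, 74, 73, 74], [148, 70, 68, 68], [149, 64, 62, 66], [150, 44, 51, 70], [151, 33, 48, 78], [152, 28, 43, 76], [153, 30, 44, 78], [154, 31, 48, 80], [155, 32, 48, 80], [156, 32, 48, 78], [157, 33, 48, 80], [158, 36, 50, 81], [159, 34, 50, 80], [160, 34, 48, 80], [161, 32, 48, 80], [162, 36, 50, 82], [163, 36, 50, 82], [164, 39, 55, 86], [165, 37, 54, 85], [166, 39, 56, 87], [167, 38, 55, 86], [168, 40, 58, 88], [169, 42, 62, 92], [170, 43, 61, 90], [171, 47, 60, 82], [172, 66, 70, 76], [173, 74, 72, 72], [174, 76, 74, 74], [175, 76, 74, 75], [176, 76, 75, 76], [177, 79, 76, 76], [178, 80, 78, 79], [179, 81, 79, 80], [180, 82, 81, 82], [181, 87, 84, 86]]
205 [128, 132, 123, 107, 135, 125, 113, 139, 141, 139, 139, 136, 127, 124, 132, 112, 120, 128, 130, 130, 128, 131, 130, 129]
208 [131, 130, 123, 116, 141, 142, 109, 124, 111, 76, 97, 142, 153, 141, 105, 84, 93, 120, 128, 130, 130, 131, 127, 125]
211 [127, 130, 131, 126, 120, 135, 100, 115, 122, 84, 83, 138, 151, 145, 121, 108, 95, 109, 124, 128, 130, 129, 129, 129]
214 [129, 129, 133, 127, 106, 134, 126, 111, 119, 105, 129, 144, 143, 111, 115, 134, 111, 120, 131, 130, 129, 129, 128, 131]
220 [134, 134, 135, 133, 123, 120, 135, 101, 117, 132, 124, 142, 152, 143, 112, 137, 144, 136, 132, 134, 134, 132, 131, 130]
```

The block's dark strip gives y = -0.2819 and yaw 0.102. The fin is then at (0.444, -0.297), directly under the tool, so I'll descend and grip it.

{"name": "send_rows", "arguments": {
  "plan": [
    {"offset":[0,0,15],"yaw":0},
    {"offset":[0,0,15],"yaw":0},
    {"offset":[0,0,12],"yaw":0},
    {"offset":[0,0,10],"yaw":0},
    {"offset":[0,0,8],"yaw":0},
    {"offset":[0,0,0],"yaw":0},
    {"offset":[0,0,0],"yaw":0}
  ]
}}

```text
time: 4.6
tool_pos: [0.4438, -0.2974, 0.0869]
tool_rot: [-3.141, 0.0, -3.04]
contact_force: [0.3, 1.2, -0.0]
opening: 0.0508
grip_force: 0.0
```

{"name": "send_rows", "arguments": {
  "plan": [
    {"offset":[0,0,0],"yaw":0},
    {"offset":[0,0,0],"yaw":0},
    {"offset":[0,0,0],"yaw":0},
    {"offset":[0,0,0],"yaw":0},
    {"offset":[0,0,0],"yaw":0},
    {"offset":[0,0,0],"yaw":0}
  ],
  "hand": 1,
  "squeeze": 15
}}

```text
time: 5.2
tool_pos: [0.4437, -0.2976, 0.0868]
tool_rot: [-3.141, 0.0, -3.04]
contact_force: [0.1, -1.5, -0.1]
opening: 0.0118
grip_force: 15.0
```

The opening is 11.8 mm with 15 N of grip, so it is holding the fin. I'll lift it along its arc about the pivot.

{"name": "send_rows", "arguments": {
  "plan": [
    {"offset":[3,0,-4],"yaw":0},
    {"offset":[3.5,0,-4],"yaw":0},
    {"offset":[4.5,0,-4],"yaw":0},
    {"offset":[5,0,-4],"yaw":0},
    {"offset":[6,0,-4],"yaw":0},
    {"offset":[0,0,0],"yaw":0},
    {"offset":[0,0,0],"yaw":0},
    {"offset":[0,0,0],"yaw":0},
    {"offset":[0,0,0],"yaw":0},
    {"offset":[0,0,0],"yaw":0},
    {"offset":[0,0,0],"yaw":0}
  ]
}}

```text
time: 6.3
tool_pos: [0.4221, -0.2998, 0.1069]
tool_rot: [-3.141, 0.001, -3.04]
contact_force: [3.1, -3.2, 5.0]
opening: 0.0117
grip_force: 15.0
```

```bash
sed -i 's/BC=np.array(.*;YAW=.101/BC=np.array([.591,-.2819]);YAW=.102/' look.py; python3 - <<'E'
from look import *
s=look(3)
for c in('scene','top'):
  for r in models.regions_of(c,'jaw'): print(c,r['conf'],cen(r['mask']).round(1),back(c,cen(r['mask']),.062).round(3))
E
```

```text
{'time': 6.4, 'tool_pos': [0.4221, -0.2998, 0.1069], 'tool_rot': [-3.1409, 0.0007, -3.0403], 'contact_force': [2.8376, -2.5263, 6.0266], 'opening': 0.0119, 'grip_force': 15.0}
scene 0.64 [[275.4 180.1]] [[ 0.494 -0.276  0.062]]
top 0.73 [[369.6 189. ]] [[ 0.508 -0.281  0.062]]
```

View pics/o3.png

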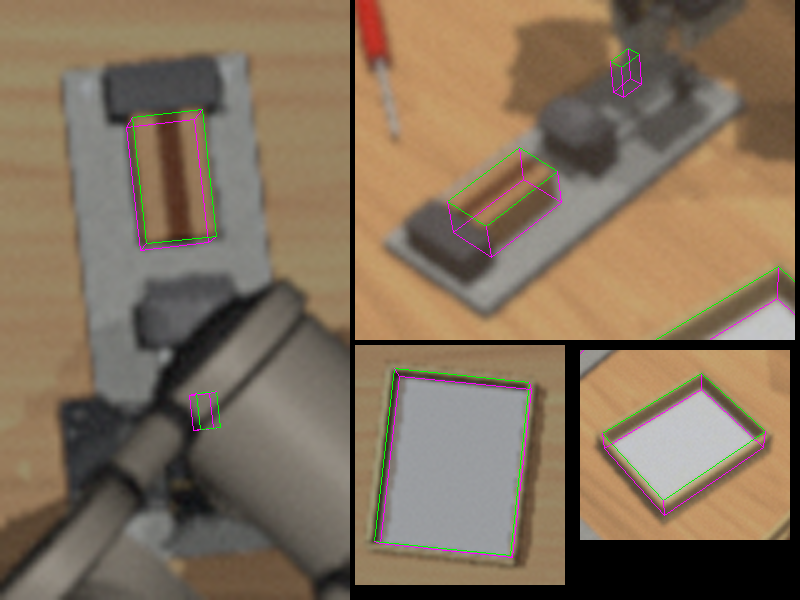

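The jaw has sprung back about 30–36 mm and the block, still in place, is now clear (top crop 133–215, 112–245). I'll let go of the fin, rise, and move over the block.

{"name": "send_rows", "arguments": {
  "plan": [
    {"offset":[0,0,0],"yaw":0},
    {"offset":[0,0,0],"yaw":0},
    {"offset":[0,0,0],"yaw":0},
    {"offset":[0,0,0],"yaw":0},
    {"offset":[0,0,0],"yaw":0},
    {"offset":[0,0,-20],"yaw":0},
    {"offset":[0,0,-20],"yaw":0},
    {"offset":[-30,0,0],"yaw":0},
    {"offset":[-30,0,0],"yaw":0},
    {"offset":[-30,0,0],"yaw":0},
    {"offset":[-30,0,0],"yaw":0},
    {"offset":[-30,0,0],"yaw":0},
    {"offset":[-20,0.5,0],"yaw":0},
    {"offset":[0,0,0],"yaw":0},
    {"offset":[0,0,0],"yaw":0},
    {"offset":[0,0,0],"yaw":0}
  ],
  "hand": 0.2
}}

```text
time: 8.1
tool_pos: [0.5898, -0.282, 0.1465]
tool_rot: [3.141, -0.001, -3.041]
contact_force: [-0.3, 0.2, 1.0]
opening: 0.0734
grip_force: 0.0
```

```bash
python3 - <<'E'
from look import *
s=look(4); delta([*BC,.044],s)
for r in models.regions_of('scene','jaw'): print(r['conf'],cen(r['mask']).round(1))
E
```

```text
{'time': 8.2, 'tool_pos': [0.5899, -0.2822, 0.1469], 'tool_rot': [3.1414, -0.0003, -3.0412], 'contact_force': [-0.2134, -0.4038, 0.0785], 'opening': 0.0735, 'grip_force': 0.0}
tool d mm [ -1.1   0.2 102.9]
0.71 [[276.  181.2]]
```

View pics/o4.png

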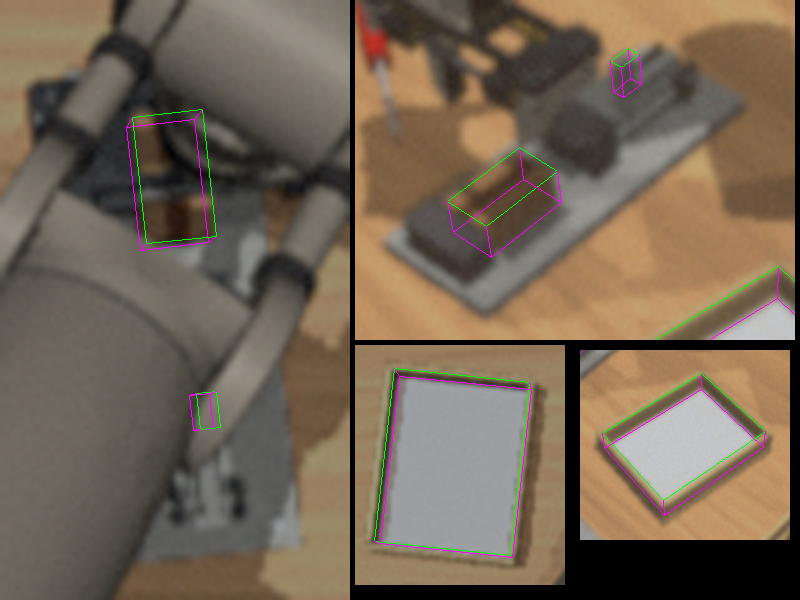

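The jaw stayed back at scene px (276,181), the pawl is down, and the gripper is centred over the block. I'll descend and grip.

{"name": "send_rows", "arguments": {
  "plan": [
    {"offset":[-1,0,20],"yaw":0},
    {"offset":[0,0,20],"yaw":0},
    {"offset":[0,0,20],"yaw":0},
    {"offset":[0,0,18],"yaw":0},
    {"offset":[0,0,14],"yaw":0},
    {"offset":[0,0,9],"yaw":0},
    {"offset":[0,0,0],"yaw":0},
    {"offset":[0,0,0],"yaw":0}
  ]
}}

```text
time: 9.05
tool_pos: [0.5921, -0.282, 0.0463]
tool_rot: [-3.141, 0.001, -3.041]
contact_force: [1.1, -0.3, 0.5]
opening: 0.0735
grip_force: 0.0
```

{"name": "send_rows", "arguments": {
  "plan": [
    {"offset":[0,0,0],"yaw":0},
    {"offset":[0,0,0],"yaw":0},
    {"offset":[0,0,0],"yaw":0},
    {"offset":[0,0,0],"yaw":0},
    {"offset":[0,0,0],"yaw":0},
    {"offset":[0,0,0],"yaw":0}
  ],
  "hand": 1,
  "squeeze": 20
}}

```text
time: 9.65
tool_pos: [0.5919, -0.2818, 0.046]
tool_rot: [-3.141, 0.0, -3.04]
contact_force: [0.6, 0.3, 2.1]
opening: 0.0439
grip_force: 20.0
```

{"name": "send_rows", "arguments": {
  "plan": [
    {"offset":[0,0,-5],"yaw":0},
    {"offset":[0,0,-15],"yaw":0},
    {"offset":[0,0,-20],"yaw":0},
    {"offset":[0,0,-20],"yaw":0},
    {"offset":[0,0,-20],"yaw":0},
    {"offset":[0,0,-10],"yaw":0},
    {"offset":[-2,15,0],"yaw":0},
    {"offset":[-3,28,0],"yaw":0},
    {"offset":[-3,30,0],"yaw":0},
    {"offset":[-3,30,0],"yaw":0},
    {"offset":[-3,30,0],"yaw":0},
    {"offset":[-3,30,0],"yaw":0},
    {"offset":[-3,30,0],"yaw":0},
    {"offset":[-3,30,0],"yaw":0},
    {"offset":[-3,30,0],"yaw":0},
    {"offset":[-2,20,0],"yaw":0.07},
    {"offset":[0,0,0],"yaw":0.07},
    {"offset":[0,0,0],"yaw":0.07},
    {"offset":[0,0,0],"yaw":0},
    {"offset":[0,0,0],"yaw":0}
  ]
}}

```text
time: 11.65
tool_pos: [0.5914, -0.0067, 0.1351]
tool_rot: [3.141, -0.001, 3.035]
contact_force: [-0.1, -1.1, -1.3]
opening: 0.0435
grip_force: 20.0
```

```bash
python3 - <<'E'
from look import *
s=look(5); z0=.046-.015 # tcp above block underside
delta([*BOX,.008+z0+.001],s)
i=cv2.imread('pics/s5.png')[100:330,180:420]; cv2.imwrite('pics/c5.png',cv2.resize(i,None,fx=2.5,fy=2.5,interpolation=2))
E
```

```text
{'time': 11.75, 'tool_pos': [0.5917, -0.0071, 0.1354], 'tool_rot': [3.1414, -0.0007, 3.0341], 'contact_force': [-0.1806, -0.4182, -1.1271], 'opening': 0.0441, 'grip_force': 19.9999}
tool d mm [ 0.1 -0.1 95.4]
```

View pics/c5.png

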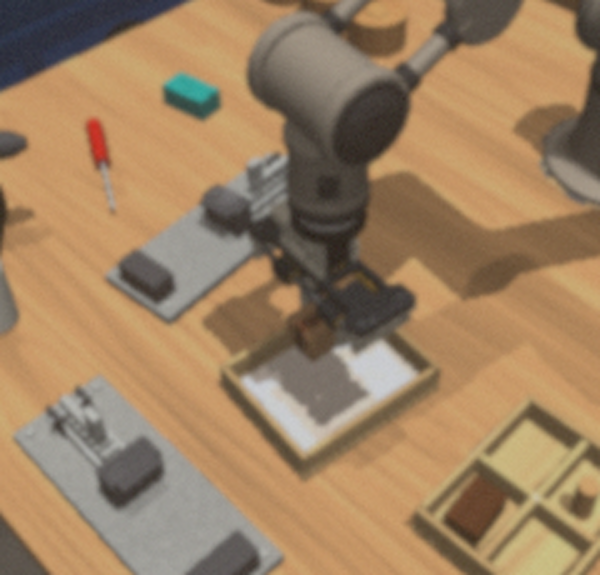

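The block hangs level in the fingers at crop px (312,335), centred over the undivided box, and the clamp is empty. I'll lower it slowly.

{"name": "send_rows", "arguments": {
  "plan": [
    {"offset":[0,0,15],"yaw":0},
    {"offset":[0,0,20],"yaw":0},
    {"offset":[0,0,20],"yaw":0},
    {"offset":[0,0,18],"yaw":0},
    {"offset":[0,0,10],"yaw":0},
    {"offset":[0,0,6],"yaw":0},
    {"offset":[0,0,3],"yaw":0},
    {"offset":[0,0,1],"yaw":0},
    {"offset":[0,0,0],"yaw":0},
    {"offset":[0,0,0],"yaw":0}
  ]
}}

```text
time: 12.75
tool_pos: [0.5925, -0.0074, 0.0434]
tool_rot: [3.142, 0.001, 3.033]
contact_force: [0.4, 0.6, -1.4]
opening: 0.0437
grip_force: 20.0
```

{"name": "send_rows", "arguments": {
  "plan": [
    {"offset":[0,0,1],"yaw":0},
    {"offset":[0,0,1],"yaw":0},
    {"offset":[0,0,0],"yaw":0},
    {"offset":[0,0,0],"yaw":0}
  ]
}}

```text
time: 13.15
tool_pos: [0.5921, -0.0073, 0.0407]
tool_rot: [3.141, 0.0, 3.033]
contact_force: [0.4, -0.6, -1.1]
opening: 0.0441
grip_force: 20.0
```

{"name": "send_rows", "arguments": {
  "plan": [
    {"offset":[0,0,0.5],"yaw":0},
    {"offset":[0,0,0.5],"yaw":0},
    {"offset":[0,0,0.5],"yaw":0},
    {"offset":[0,0,0],"yaw":0},
    {"offset":[0,0,0],"yaw":0}
  ]
}}

```text
time: 13.65
tool_pos: [0.5921, -0.0073, 0.0392]
tool_rot: [3.142, -0.0, 3.033]
contact_force: [0.1, -0.8, -0.4]
opening: 0.0436
grip_force: 20.0
```

{"name": "send_rows", "arguments": {
  "plan": [
    {"offset":[0,0,0.5],"yaw":0},
    {"offset":[0,0,0],"yaw":0},
    {"offset":[0,0,0],"yaw":0}
  ]
}}

```text
time: 13.95
tool_pos: [0.5922, -0.0074, 0.039]
tool_rot: [3.142, 0.0, 3.033]
contact_force: [-0.5, 0.1, 2.3]
opening: 0.0439
grip_force: 20.0
```

The block is on the floor: the vertical force turned from -1.1 to +2.3 N at the expected height. I'll open and retreat.

{"name": "send_rows", "arguments": {
  "plan": [
    {"offset":[0,0,0],"yaw":0},
    {"offset":[0,0,0],"yaw":0},
    {"offset":[0,0,0],"yaw":0},
    {"offset":[0,0,0],"yaw":0},
    {"offset":[0,0,0],"yaw":0},
    {"offset":[0,0,-10],"yaw":0},
    {"offset":[0,0,-20],"yaw":0},
    {"offset":[0,0,-30],"yaw":0},
    {"offset":[0,0,-30],"yaw":0},
    {"offset":[0,0,-30],"yaw":0},
    {"offset":[0,0,-30],"yaw":0},
    {"offset":[30,10,0],"yaw":0},
    {"offset":[30,30,0],"yaw":0},
    {"offset":[30,30,0],"yaw":0},
    {"offset":[30,30,0],"yaw":0},
    {"offset":[10,30,0],"yaw":0},
    {"offset":[0,30,0],"yaw":0},
    {"offset":[0,0,0],"yaw":0},
    {"offset":[0,0,0],"yaw":0}
  ],
  "hand": 0.25
}}

```text
time: 15.85
tool_pos: [0.4802, 0.1661, 0.1893]
tool_rot: [-3.142, 0.001, 3.034]
contact_force: [-0.0, -0.5, -0.5]
opening: 0.0689
grip_force: 0.0
```

```bash
python3 - <<'E'
from look import *
s=look(6)
a=cv2.imread('pics/s6.png')[130:310,215:385]; b=cv2.imread('pics/t6.png')[110:250,240:410]
o=np.zeros((600,800,3),np.uint8); a=cv2.resize(a,None,fx=2.3,fy=2.3); b=cv2.resize(b,None,fx=2.3,fy=2.3); o[:a.shape[0],:a.shape[1]]=a; o[:b.shape[0],400:400+b.shape[1]]=b
cv2.imwrite('pics/c6.png',o)
E
```

```text
{'time': 15.95, 'tool_pos': [0.4803, 0.1651, 0.189], 'tool_rot': [-3.1414, 0.0001, 3.0323], 'contact_force': [0.267, 0.0196, -0.3311], 'opening': 0.0689, 'grip_force': 0.0}
```

View pics/c6.png

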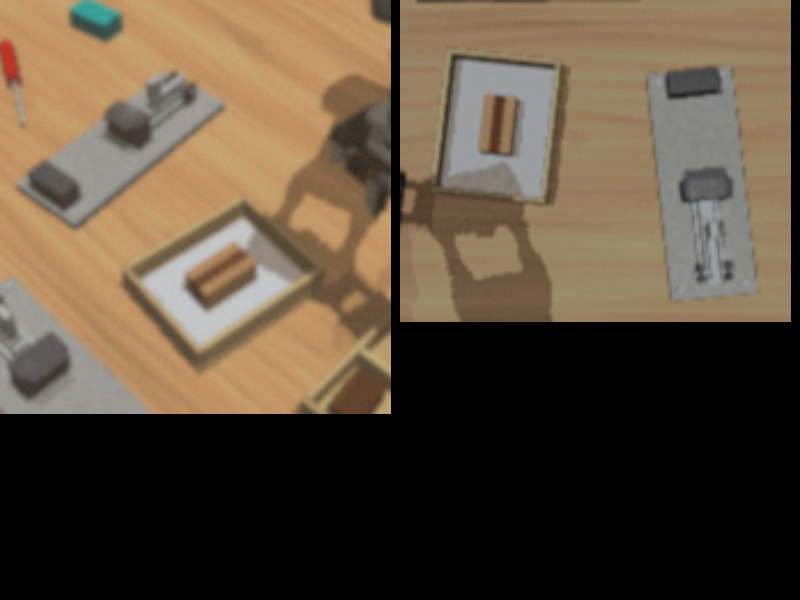

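The block lies flat and stripe-up in the middle of the undivided box (right crop (498,125)). The clamp is empty with its jaw back, and the arm is clear.

```bash
python3 -c "from cell import ticket; print(ticket.hand_in())"
```

```text
the job is handed in; nothing more can be done
None
```

The pawl was lifted, the jaw sprang back, and the block now lies flat and the same way up in the undivided drawer box; the job was handed in at about 16 s.

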